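Seat a lens barrel in a sprung V-block and hold it pressed home

ROBOT

A 6-joint arm with a two-finger parallel gripper is mounted at the origin on a cart in front of the work surface, level with it; the furniture and walls round the work are solid. World frame = base frame: x ahead of the robot, y to its left, z up, the work surface at z = 0. Lengths are in m, angles in degrees, forces in N, time in s.
With the tool pointing down it reaches from about 0.3 to 0.75 m from the base axis. Payload 8.5 kg.
Tool frame: the origin (TCP) lies between the finger pads; the fingertips stand 19 mm ahead of it and the grasp point (between the pads) is the TCP; z points along the fingers, y is the line along which they close (so a half turn about z gives the same grasp; the last joint's range is limited). The gripper opens to 85 mm and grips with 20 to 120 N. Pads are 22 mm wide; open, the fingers measure 114 mm over their backs; the gripper's body (76 mm by 85 mm) begins 54 mm behind the grasp point. The pads swing forward as they close: fully open they stand 13 mm farther back than shut.
Start: joints at [-77.825, 21.807, 74.336, -0, 83.858, -12.336], TCP at [0.228, -0.5, 0.25] pointing down, gripper open.
Joint ranges: [-178.18, 178.18], [-50.72, 133.34], [12.68, 142.11], [-81.47, 261.47], [9.98, 163.14], [-165.26, 165.26]. Speed limits (degrees/s): [136.94, 136.94, 180, 180, 180, 180].

INTERFACE

Orientations are given as a 3x3 rotation matrix whose columns are the frame's x, y, z axes.
In Python, from rig import env, optics gives the robot as it stands.
- The arm moves only by the tool arm_command, never from a script. Its argument "commands" is one flat list of numbers, 7 for each row, row after row: the closure, from -1 (fully open) to 1 (shut), so that 0 is half open, then the shift along the tool's x, y, z as a fraction of full scale, then the turn, a rotation vector about the tool's x, y, z as a fraction of full scale. A call has 1 to 12 rows; each row is the pose to reach, as a shift and turn from the pose commanded when the call began, along the tool's axes at that moment; what a row does not reach only later rows make up. Full scale, the value 1, is 500 mm for a shift and 120 degrees for a turn. A row lasts 1/12 s, in which the tool goes at most 41.7 mm and 7.16 degrees, less where a joint would pass 70% of its speed; a pose out of reach is approached as far as the arm can. A call with a number of a shift or a turn outside -1 to 1 is refused whole. A call with a gripper value outside its range is refused whole. The fingers move at their own pace and stop on an object; "newtons" is the grip in N (left out, the last holds). Time passes only in rows, so rows that repeat a pose let the fingers close. It gives the time, the measured TCP pose, the force, the opening and the grip force at its end, in the units of the state.
- env.observe(): the state, without advancing time (a new reading comes with each control period).
- optics.get_image(name): name is "scene" or "side" or "wrist"; returns a dict with "image" (480x640x3 uint8, red, green, blue), "intrinsics" (3x3 intrinsics, pixels), "k1" (the pictures are not rectified: a ray, as slopes to the right and down, at radius r is drawn at 1 + k1 r^2 times it, then the intrinsics apply), "origin" and "orientation" of the camera in the world; the wrist camera has in their place "tool_from_camera" (4x4, takes a point from camera to tool coordinates, whose origin is the TCP and whose axes are the flange's). Camera axes: x right, y down, z forward; pixel columns grow to the right and rows downward; lengths in m; the calibration is good to about 2 mm. A picture is of the moment at which its call begins: read the wrist's pose just before it. There is no depth.
- env.close_job(): hands the job in; it is judged then, once.
The state is a dict: "time_s": time; "q": joint angles; "qvel": joint speeds; "joint_efforts": joint torques, N m; "position": TCP position; "tool_rot": TCP orientation; "ft_force": force on the tool from outside, world axes, zero at the start; "wrist_torque": the same for the moment, N m; "grip_width": finger opening in m; "gripper_force": force on a finger pad.
Only numpy, scipy, OpenCV 4.12 (cv2) and the standard library are available. Lean on these libraries where they do the work, as an engineer would, in place of code of your own. Each camera call takes 0.05 s, during which the arm holds its last target. There are 200 camera calls.

TASK

Slide the orange guard sheet up out of the slot at the bottom of the blue V-block's groove and set it down, not dropped, in the shallow pale metal tray. Then take the lens barrel from its rubber rest and lay it in the V, centred along the groove, so that it bears on both sloping faces, and press it down until the sprung cradle has sunk about half of its 12 mm travel. Finish while holding it there, pressed onto both faces with the cradle part-way down and neither fully up nor bottomed out; leave the bottle and the vials where they stand.

Things in the scene. Friction and masses are not known exactly. Their poses are not given: they have to be found in the camera images.
- fixture: V-block fixture, fixed: aluminium base plate 150 x 90 x 10 mm (x, y, z) carrying a sprung blue V cradle: a bar 130 x 30 mm (8 mm thick, 56 mm wide at the ends), its top 34 mm above the bench, with a V land at each end. Between the lands the middle 70 mm is open above the bar, so fingers fit there. Origin at the centre of the base's underside, x along the groove, z up.
- cradle (a joint): How far the cradle is pressed down, m: 0 up (as found), 0.012 bottomed out. Springs of 1600 N/m with some preload; the barrel's own weight does not sink it. With the barrel lying in it a push of about 4 N gets it to 2 mm, 10 N to 6 mm, 16 N to 10 mm. A sideways pull of the grip of some 3 N or more can lift the barrel off one face.
- v_seat (a point): Point in the middle of the groove where the centre of the barrel lies when it is seated on both faces, 71.9 mm above the bench while the cradle is up; it sinks with the cradle. x along the groove, z up.
- groove (a point): Point on the slot floor, mid-groove; x along the groove, z up. Each V land is 25 mm long (35 to 60 mm from the middle along x), 56 mm wide over both sides, top 68 mm above the bench. The 45 degree faces run from 21.6 mm off the middle plane at the top down to a slot 7.2 mm wide, 16 mm deep, floor 34 mm above the bench. They sink with the cradle.
- guard: Orange plastic guard sheet, 110 x 6 x 65 mm (x, y, z), about 50 g, standing upright in the slot along the groove with its lower 16 mm in the slot, top edge at 99 mm above the bench. It may lean by up to 4 degrees. Origin at its centre, x along its length, z up.
- rest: Low fixed rest, 134 x 34 mm grey base 4 mm thick with two rubber rods along x (tops 12 mm high, 22 mm apart) on which the barrel lies. Origin at the centre of its underside.
- barrel: Lens barrel, a smooth steel-coloured cylinder 36 mm in diameter and 130 mm long with two brass rings, dark knurling in the middle and a lens at either end, about 150 g. Origin at its centre, x along its axis (it is alike from both ends and can roll about x). On the rest its axis is level, 27 mm above the bench.
- tray: Shallow pale metal tray, fixed, 112 x 172 x 19 mm (x, y, z), floor 2 mm thick, walls 2 mm. Origin at the centre of its underside; y along its length.
- bottle_buffer: Bottle with a blue cap, 54 mm in diameter, 103 mm high, a bystander. Origin at the centre of its underside.
- vial_a: Vial with a purple cap, 26 mm in diameter, 55 mm high, a bystander. Origin at the centre of its underside.
- vial_b: Vial with a purple cap, 26 mm in diameter, 55 mm high, a bystander. Origin at the centre of its underside.
Mind the look-alikes: they are no part of the job. There is more than one size of the guard; the job needs the largest.

How it is judged (in metres and radians):
On the way, in this order (a step that is already met when the one before it is completed fails the run):
1. the guard is drawn up out of the slot, held by the fingers (z of guard in the frame of v_seat above 0.013 m and contact force between the fingers and guard above 0.5 N), for 0.1 s.
2. the guard is in the tray, let go and at rest (x of guard in the frame of tray between -0.056 and 0.056 m and y of guard in the frame of tray between -0.086 and 0.086 m and z of guard in the frame of tray below 0.045 m and contact force between the fingers and guard below 0.05 N and linear speed of guard below 0.03 m/s), for 0.2 s.
At the end, for the whole second after the job is handed in: Guard released and still in the tray. Fingers hold the barrel in the V: within 15 mm of centre along the groove, 2.5 mm across and in height, axis within 0.05 rad of the groove, over 0.5 N on a left and on a right face, cradle steady 2 to 10 mm down (all of step 2 and value of joint cradle between 0.002 and 0.01 m and velocity of joint cradle between -0.01 and 0.01 m/s and (contact force between barrel and cradle_c1 above 0.5 N or contact force between barrel and cradle_c2 above 0.5 N) and (contact force between barrel and cradle_c3 above 0.5 N or contact force between barrel and cradle_c4 above 0.5 N) and contact force between the fingers and barrel above 1 N and angle between the x axis of barrel and the x axis of v_seat, either way round below 0.05 rad and x of barrel in the frame of v_seat between -0.015 and 0.015 m and y of barrel in the frame of v_seat between -0.0025 and 0.0025 m and z of barrel in the frame of v_seat between -0.0025 and 0.0025 m); the arm keeps its last pose, push and grip.
It fails at once if the barrel is dropped (falls free for more than about 25 mm) (contact force between anything else and barrel below 0.01 N and linear speed of barrel above 0.7 m/s).
It fails at once if the guard is dropped (falls free for more than about 25 mm) (contact force between anything else and guard below 0.01 N and linear speed of guard above 0.7 m/s).
It fails at once if bottle_buffer is shoved more than 30 mm or knocked over (distance of bottle_buffer from where it was at the start of the episode above 0.03 m or angle between bottle_buffer's own z axis and vertical above 0.5 rad).
It fails at once if vial_a is shoved more than 30 mm or knocked over (distance of vial_a from where it was at the start of the episode above 0.03 m or angle between vial_a's own z axis and vertical above 0.5 rad).
It fails at once if vial_b is shoved more than 30 mm or knocked over (distance of vial_b from where it was at the start of the episode above 0.03 m or angle between vial_b's own z axis and vertical above 0.5 rad).
It also fails if it takes over 61 s, if anything falls off the work surface, if the arm or the gripper's body presses on something with over 40 N, if the wrist force passes 120 N, or if a joint passes its speed limit or range.

## Working session

There is one attempt and no reset: what is moved stays moved. The work goes in short steps, Python scripts to look and compute and a tool call to move; the robot and the scene stay as the last step left them, time stands still between calls to the robot, and variables do not carry over. Pictures are saved under pics/ and viewed, at most 13 in all, crops included, and the job is handed in when it is done.

Besides the shell and the picture viewer there is one more tool, called after "Call:" as name(argument=value, ...) on one line, values as JSON. arm_command: Moves the arm, as the interface text tells. Shift numbers are shares of 500 mm and turn numbers shares of 120 degrees, none past 1 either way. Its arguments: {"type":"object","properties":{"commands":{"type":"array","items":{"type":"number"}},"newtons":{"type":"number"}},"required":["commands"]}

```bash
ls; mkdir -p pics
cat > h.py <<'E'
import numpy as np, cv2
from rig import env, optics
def grab(n,f=None):
    s=env.observe(); d=optics.get_image(n); d['state']=s
    if n=='wrist':
        T=np.eye(4);T[:3,:3]=np.array(s['tool_rot']).reshape(3,3);T[:3,3]=s['position']
        M=T@np.array(d['tool_from_camera']); d['origin']=M[:3,3]; d['orientation']=M[:3,:3]
    d['origin']=np.array(d['origin']);d['orientation']=np.array(d['orientation']).reshape(3,3)
    d['intrinsics']=np.array(d['intrinsics'])
    if f: cv2.imwrite(f,cv2.cvtColor(d['image'],cv2.COLOR_RGB2BGR)); np.savez(f[:-4]+'.npz',**{k:d[k] for k in('image','intrinsics','k1','origin','orientation')})
    return d
def load(f): return dict(np.load(f))
def ray(d,uv):
    K=d['intrinsics']; p=np.atleast_2d(uv).astype(float)
    x=(p-[K[0,2],K[1,2]])/[K[0,0],K[1,1]]; s=x.copy()
    for _ in range(20): s=x/(1+float(d['k1'])*(s**2).sum(1,keepdims=True))
    return np.c_[s,np.ones(len(s))]@d['orientation'].T
def onz(d,uv,z):
    r=ray(d,uv); return d['origin']+r*((z-d['origin'][2])/r[:,2])[:,None]
def proj(d,P):
    c=(np.atleast_2d(P)-d['origin'])@d['orientation']; s=c[:,:2]/c[:,2:]
    s=s*(1+float(d['k1'])*(s**2).sum(1,keepdims=True)); K=d['intrinsics']
    return s*[K[0,0],K[1,1]]+[K[0,2],K[1,2]]
E
python3 - <<'E'
from h import *
a=grab('scene','pics/scene.png');b=grab('side','pics/side.png')
for d in(a,b): print(d['origin'],d['orientation'].round(3).tolist(),d['intrinsics'][0,0],d['k1'])
s=a['state'];print(s['position'],np.round(s['tool_rot'],3).tolist(),s['time_s'],s['grip_width'])
E
```

```text
pics
[-0.08735083  0.7184299   0.5302971 ] [[-0.729, -0.331, 0.599], [-0.684, 0.37, -0.628], [-0.013, -0.868, -0.496]] 488.6290975479431 -0.10688075958821587
[ 0.50092459 -0.6483183   0.73525923] [[1.0, 0.008, -0.003], [0.007, -0.659, 0.752], [0.004, -0.752, -0.659]] 487.6254865817833 -0.11056837436312233
[ 0.22812931 -0.50016278  0.24968371] [[0.91, 0.415, -0.0], [0.415, -0.91, 0.002], [0.0, -0.002, -1.0]] 0.0 0.08521401667309476
```

View pics/scene.png

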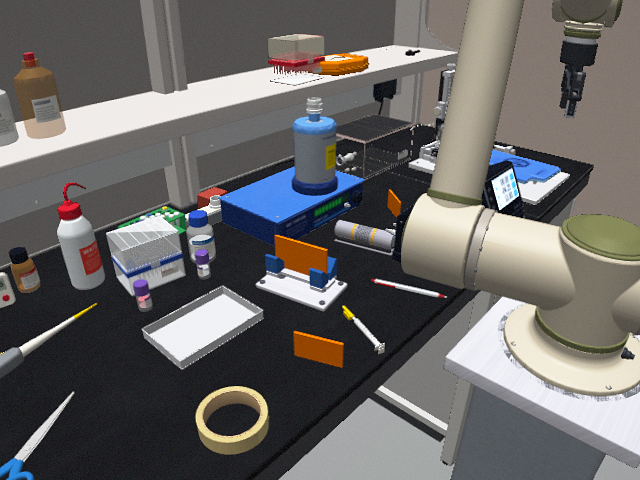

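View pics/side.png

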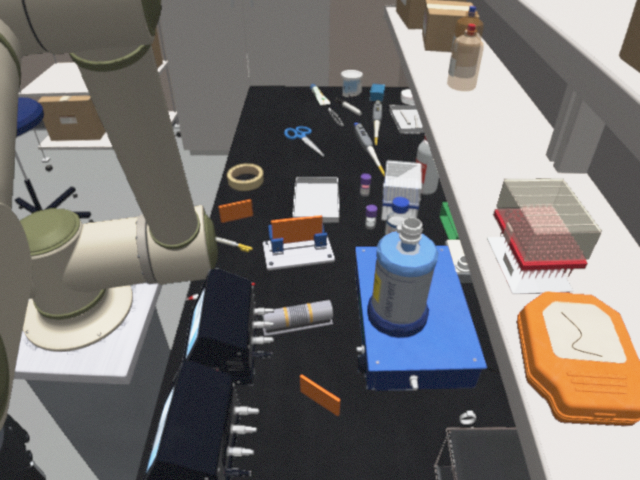

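Side and scene views: the guard candidates are the sheet in the V-block (scene 301,255 / side 298,230), the sheet flat on the bench (scene 319,348 / side 235,210) and the small standing one (scene 394,202 / side 319,394). I choose the one in the V-block and will check it in a crop. The barrel is at side (296,318) and the tray at side (317,199).

Run:
```python
from h import *
a=load('pics/scene.npz');b=load('pics/side.npz')
A=cv2.resize(a['image'][215:315,240:440],(800,400),interpolation=cv2.INTER_CUBIC)[:, :400*2]
B=cv2.resize(b['image'][170:350,215:375],(800,900),interpolation=cv2.INTER_CUBIC)
cv2.imwrite('pics/crop1.png',cv2.cvtColor(cv2.resize(B,(533,600)),cv2.COLOR_RGB2BGR))
cv2.imwrite('pics/crop2.png',cv2.cvtColor(A,cv2.COLOR_RGB2BGR))
for n,d in(('scene',a),('side',b)):
    h=cv2.cvtColor(d['image'],cv2.COLOR_RGB2HSV)
    for nm,lo,hi in(('or',(5,180,90),(16,255,255)),('purple',(125,70,50),(150,255,255)),('blue',(105,150,40),(120,255,255)),('white',(0,0,170),(180,40,255))):
        m=cv2.inRange(h,lo,hi)
        c,_=cv2.findContours(m,0,2)
        for k in c:
            if 40<cv2.contourArea(k)<6000:
                r=cv2.minAreaRect(k); q=cv2.approxPolyDP(k,3,True)[:,0]
                if 150<r[0][0]<460 and r[0][1]>150: print(n,nm,np.round(r[0]),cv2.contourArea(k),q.tolist() if nm!='purple' else '')
```

```text
scene or [317. 349.] 1176.0 [[293, 331], [295, 355], [342, 366], [342, 342]]
scene or [300. 257.] 1225.0 [[275, 235], [275, 255], [285, 261], [285, 267], [307, 274], [309, 267], [326, 272], [327, 249]]
scene or [393. 202.] 206.5 [[389, 189], [387, 205], [396, 216], [400, 201]]
scene purple [202. 256.] 161.0 
scene blue [323. 271.] 394.0 [[336, 259], [328, 257], [326, 275], [311, 268], [310, 284], [322, 287], [336, 274]]
scene blue [273. 263.] 231.0 [[266, 254], [266, 269], [278, 272], [282, 261]]
scene blue [171. 259.] 54.0 [[182, 254], [160, 262]]
scene blue [198. 218.] 247.0 [[189, 212], [190, 225], [207, 222], [205, 212]]
scene blue [294. 202.] 5975.5 [[363, 178], [336, 171], [329, 182], [308, 184], [298, 182], [291, 167], [219, 197], [225, 223], [274, 245], [275, 233], [297, 238], [357, 205], [350, 199], [350, 207], [339, 205], [315, 223], [322, 215], [314, 219], [312, 211], [349, 191], [350, 197], [355, 190], [361, 192]]
scene white [384. 428.] 2328.5 [[324, 444], [327, 452], [336, 454], [325, 447], [328, 439], [340, 435], [345, 439], [338, 440], [334, 448], [341, 444], [337, 44
[... 4953 characters left out ...]
64, 251], [153, 242]]
side white [405. 220.] 217.5 [[421, 225], [410, 228], [404, 224], [406, 218], [413, 217], [410, 211], [393, 214], [389, 219], [398, 229], [402, 225], [410, 229]]
side white [316. 200.] 1382.5 [[297, 183], [293, 215], [338, 216], [336, 183]]
side white [403. 175.] 866.5 [[387, 162], [384, 186], [421, 187], [419, 163]]
side white [205. 196.] 1440.0 [[180, 148], [187, 175], [194, 178], [189, 183], [195, 202], [200, 203], [194, 207], [200, 232], [188, 248], [202, 246], [202, 205], [205, 203], [209, 209], [206, 208], [221, 169], [217, 166], [222, 166], [224, 157], [209, 157], [210, 163], [205, 157], [195, 157], [192, 163]]
side white [374. 155.] 56.0 [[369, 146], [378, 165]]
```

View pics/crop1.png

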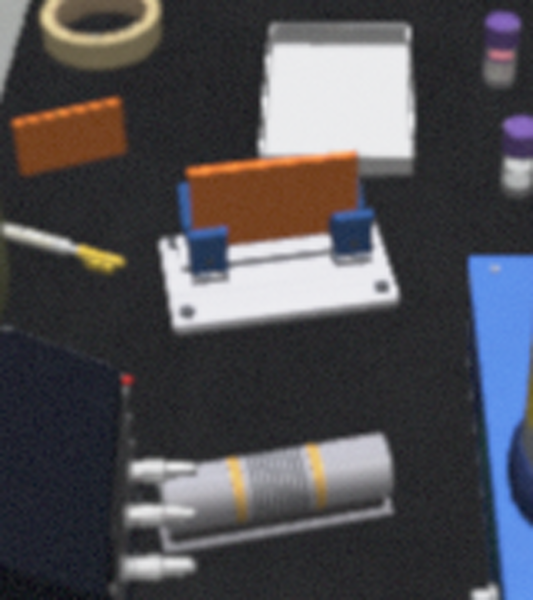

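View pics/crop2.png

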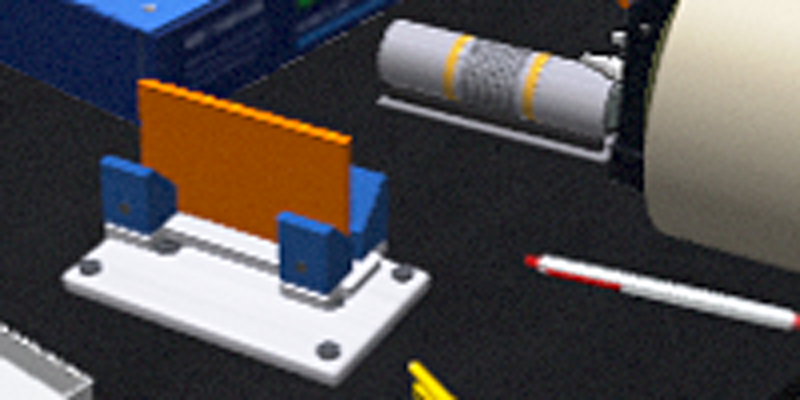

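Crops: the guard in the V-block is clearly the largest sheet (top corners side 271,220 / 322,216; scene 275,235 / 327.5,249.5). The barrel's knurl centre is at side (298.4,315.2) / scene (363.3,234.3). The base front corners are at side (268,265) / (334,257).

```bash
cat >> h.py <<'E'
def tri(a,ua,b,ub):
    r1=ray(a,ua)[0];r2=ray(b,ub)[0];r1/=np.linalg.norm(r1);r2/=np.linalg.norm(r2)
    s=np.linalg.lstsq(np.c_[r1,-r2],b['origin']-a['origin'],rcond=None)[0]
    p,q=a['origin']+s[0]*r1,b['origin']+s[1]*r2
    return (p+q)/2,np.linalg.norm(p-q)
E
python3 - <<'E'
from h import *
np.set_printoptions(precision=4,suppress=True)
a=load('pics/scene.npz');b=load('pics/side.npz')
print('guard top side z.099',onz(b,[[271.4,220.1],[322,216]],.099)); print('scene',onz(a,[[275,235],[327.5,249.5]],.099))
print('tri L',tri(a,[[327.5,249.5]],b,[[271.4,220.1]]),'R',tri(a,[[275,235]],b,[[322,216]]))
print('base side FL FR BL',onz(b,[[267.8,265.4],[334.4,257],[263.3,241.1]],.01))
print('base scene',onz(a,[[256,284],[323,310],[347,285]],.01))
print('barrel',onz(b,[[298.4,315.2],[263.9,320],[331.5,308]],.027),onz(a,[[363.3,234.3]],.027),tri(a,[[363.3,234.3]],b,[[298.4,315.2]]))
print('tray BL BR FR FL',onz(b,[[296.3,177.2],[338.3,177.2],[339,217.1],[293.6,217.1]],.019))
print('tray scene',onz(a,[[222,288],[264,315]],.019), onz(a,[[182,365]],0))
print('vials',onz(b,[[371,207],[366,175]],.055),onz(a,[[202,251]],.055))
print('bottle',onz(b,[[400,203]],.103))
print('box corner',onz(b,[[254,287]],.1), onz(b,[[264,322]],.05))
E
```

```text
guard top side z.099 [[0.3933 0.1692 0.099 ]
 [0.5007 0.1848 0.099 ]]
scene [[0.496  0.1913 0.099 ]
 [0.3902 0.1665 0.099 ]]
tri L (array([0.392 , 0.1669, 0.0995]), np.float64(0.0037361408206756947)) R (array([0.5004, 0.1879, 0.0963]), np.float64(0.0009484738761727136))
base side FL FR BL [[0.3838 0.1234 0.01  ]
 [0.5289 0.1524 0.01  ]
 [0.3662 0.2048 0.01  ]]
base scene [[0.5047 0.2379 0.01  ]
 [0.3591 0.2127 0.01  ]
 [0.3762 0.1262 0.01  ]]
barrel [[ 0.4572 -0.0329  0.027 ]
 [ 0.3923 -0.0458  0.027 ]
 [ 0.5206 -0.0138  0.027 ]] [[ 0.4549 -0.0247  0.027 ]] (array([ 0.4576, -0.0296,  0.0237]), np.float64(0.0014464420855840843))
tray BL BR FR FL [[0.4309 0.4603 0.019 ]
 [0.5437 0.4618 0.019 ]
 [0.5417 0.2858 0.019 ]
 [0.4323 0.2844 0.019 ]]
tray scene [[0.531  0.2969 0.019 ]
 [0.4157 0.2984 0.019 ]] [[0.4359 0.4533 0.    ]]
vials [[0.6159 0.2789 0.055 ]
 [0.613  0.4177 0.055 ]] [[0.6144 0.2754 0.055 ]]
bottle [[0.6734 0.2296 0.103 ]]
box corner [[ 0.3782 -0.03    0.1   ]] [[ 0.3964 -0.0702  0.05  ]]
```

```bash
cat >> h.py <<'E'
from scipy.spatial.transform import Rotation as Ro
def go(p,yaw,ref=None):
    s=env.observe(); R=np.array(s['tool_rot']).reshape(3,3); c,n=np.cos(np.radians(yaw)),np.sin(np.radians(yaw))
    T=np.array([[c,n,0],[n,-c,0],[0,0,-1]])
    print('shift',np.round(R.T@(np.array(p)-s['position'])/.5,4),'turn',np.round(np.degrees(Ro.from_matrix(R.T@T).as_rotvec())/120,4))
def st():
    s=env.observe(); R=np.array(s['tool_rot']).reshape(3,3)
    print('t',round(s['time_s'],2),'p',np.round(s['position'],4),'yaw',round(np.degrees(np.arctan2(R[1,0],R[0,0])),2),'q',np.round(s['q'],1),'F',np.round(s['ft_force'],2),'w',round(s['grip_width'],4),'g',np.round(s['gripper_force'],1))
E
python3 - <<'E'
from h import *
s=env.observe(); print(np.array(optics.get_image('wrist')['tool_from_camera']).round(3))
go([.45,-.03,.36],10.5); go([.40,.168,.33],10.5)
E
```

```text
[[-0.001 -0.957 -0.289  0.073]
 [ 1.    -0.001 -0.     0.001]
 [-0.    -0.289  0.957 -0.124]
 [ 0.     0.     0.     1.   ]]
shift [ 0.794  -0.6718 -0.2194] turn [-0.0005 -0.      0.1168]
shift [ 0.8673 -1.0736 -0.1589] turn [-0.0005 -0.      0.1168]
```

Call:
arm_command(commands=[-1,0,0,-0.2,0,0,0,-1,0.08,-0.07,-0.22,0,0,0.03,-1,0.24,-0.2,-0.22,0,0,0.117,-1,0.4,-0.34,-0.22,0,0,0.117,-1,0.56,-0.48,-0.22,0,0,0.117,-1,0.72,-0.6,-0.22,0,0,0.117,-1,0.794,-0.672,-0.22,0,0,0.117,-1,0.794,-0.672,-0.22,0,0,0.117,-1,0.794,-0.672,-0.22,0,0,0.117,-1,0.794,-0.672,-0.22,0,0,0.117,-1,0.794,-0.672,-0.22,0,0,0.117,-1,0.794,-0.672,-0.22,0,0,0.117])

```text
time_s: 1.15
position: [0.4161, -0.1003, 0.357]
tool_rot: [[0.983, 0.181, 0.0], [0.181, -0.983, -0.0], [0.0, 0.0, -1.0]]
ft_force: [0.9, 0.1, -0.9]
grip_width: 0.0852
gripper_force: 0.0
```

Run:
```python
from h import *
st(); grab('wrist','pics/w1.png'); go([.447,.179,.33],10.5)
```

```text
t 1.15 p [ 0.4161 -0.1003  0.357 ] yaw 10.45 q [-29.5   5.6  78.9  -0.   95.5  50.1] F [ 0.88  0.07 -0.89] w 0.0852 g 0.0
shift [ 0.1598 -0.5259  0.0564] turn [-0.001  -0.0011  0.003 ]
```

View pics/w1.png

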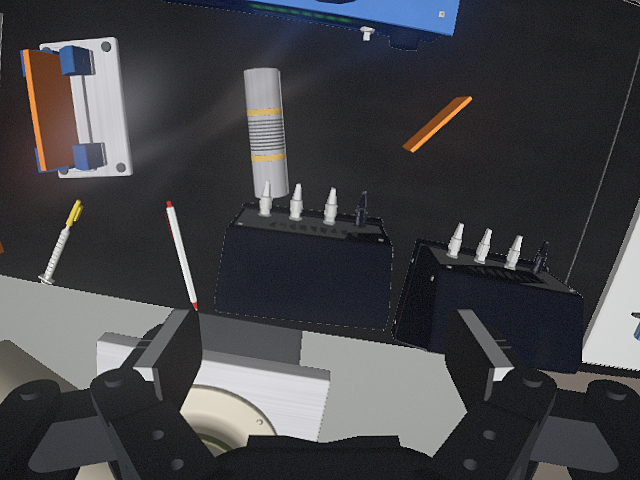

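The wrist view shows the fixture at (85,110), the barrel with its knurl at (267,135), and the boxes' connectors just short of the barrel's near end. Moving on to look straight down over the fixture.

Call:
arm_command(commands=[-1,0.02,-0.07,0.0,0,0,0,-1,0.04,-0.14,0.01,0,0,0,-1,0.065,-0.21,0.02,0,0,0,-1,0.09,-0.28,0.03,0,0,0,-1,0.11,-0.35,0.04,0,0,0,-1,0.135,-0.42,0.05,0,0,0,-1,0.15,-0.49,0.056,0,0,0,-1,0.16,-0.526,0.056,0,0,0,-1,0.16,-0.526,0.056,0,0,0,-1,0.16,-0.526,0.056,0,0,0])

```text
time_s: 2.03
position: [0.4466, 0.1714, 0.3285]
tool_rot: [[0.983, 0.184, -0.001], [0.184, -0.983, -0.0], [-0.001, 0.0, -1.0]]
ft_force: [-0.4, -0.3, -0.1]
grip_width: 0.0854
gripper_force: 0.0
```

Run:
```python
from h import *
st(); d=grab('wrist','pics/w2.png'); st()
```

```text
t 2.03 p [0.4466 0.1714 0.3285] yaw 10.59 q [ 6.8 11.7 76.  -0.  92.3 86.2] F [-0.44 -0.27 -0.06] w 0.0854 g 0.0
t 2.08 p [0.4467 0.1706 0.3287] yaw 10.5 q [ 6.7 11.7 76.  -0.  92.3 86.2] F [ 0.14 -0.06 -0.59] w 0.0856 g 0.0
```

View pics/w2.png

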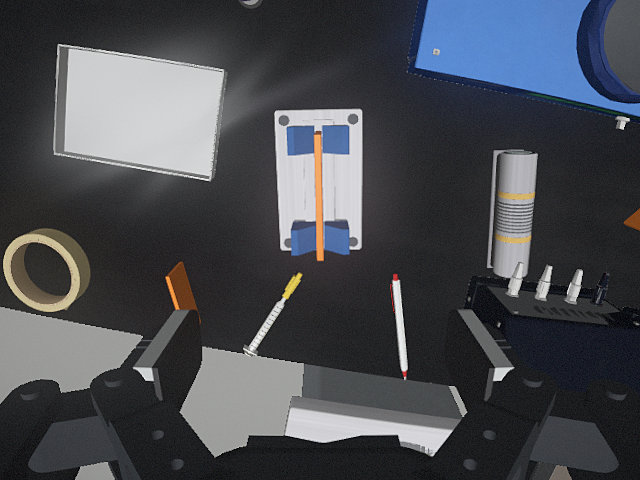

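The wrist view shows the guard edge-on at x≈319 (rows 132–260), the base spanning (275–363, 110–250), the tray at (140,112), and the barrel at (516,213).

Run:
```python
from h import *
np.set_printoptions(precision=4,suppress=True)
d=load('pics/w2.npz'); h=cv2.cvtColor(d['image'],cv2.COLOR_RGB2HSV)
def box(m,name,z):
    c=max(cv2.findContours(m,0,2)[0],key=cv2.contourArea); r=cv2.minAreaRect(c); q=cv2.boxPoints(r); P=onz(d,q,z)
    e=[P[1]-P[0],P[2]-P[1]]; e.sort(key=np.linalg.norm)
    print(name,r,'ctr',P.mean(0),'sides',np.linalg.norm(e[0]),np.linalg.norm(e[1]),'ang',np.degrees(np.arctan2(e[1][1],e[1][0])))
    print(P[:,:2].tolist() and P[:,:2].round(4).tolist())
def win(m,x0,y0,x1,y1): o=np.zeros_like(m);o[y0:y1,x0:x1]=m[y0:y1,x0:x1];return o
o=win(cv2.inRange(h,(5,150,90),(18,255,255)),290,100,350,270)
box(o,'guard',.099)
for r in (135,150,170,190,205): 
    xs=np.where(o[r])[0]; print(r,xs.min(),xs.max(),end=' | ')
print()
g=cv2.inRange(h,(0,0,110),(180,60,255)); 
B=cv2.morphologyEx(win(cv2.inRange(h,(0,0,60),(180,80,255)),265,100,372,256),cv2.MORPH_CLOSE,np.ones((9,9)))
bl=win(cv2.inRange(h,(105,120,30),(122,255,255)),270,115,360,260)
box(B|bl,'base',.01)
box(win(cv2.inRange(h,(0,0,100),(180,60,255)),45,35,235,190),'tray',.019)
b=win(g,500,145,545,280)
y=win(cv2.inRange(h,(12,80,90),(30,255,255)),485,150,550,260)
for k in cv2.findContours(y,0,2)[0]:
    if cv2.contourArea(k)>30:
        u=np.array(cv2.minAreaRect(k)[0]); print('ring',u,cv2.boundingRect(k),onz(d,u,.027),onz(d,u,.040))
for r in (160,180,215,250): xs=np.where(b[r])[0]; print(r,xs.min(),xs.max(),onz(d,[(xs.min()+xs.max())/2,r],.027))
e=load('pics/w1.npz');h1=cv2.cvtColor(e['image'],cv2.COLOR_RGB2HSV)
y=win(cv2.inRange(h1,(12,80,90),(30,255,255)),235,90,300,170)
for k in cv2.findContours(y,0,2)[0]:
    if cv2.contourArea(k)>30: u=np.array(cv2.minAreaRect(k)[0]); print('ring1',u,onz(e,u,.027))
```

```text
guard ((318.542724609375, 195.54127502441406), (129.04898071289062, 7.083032608032227), 89.03713989257812) ctr [0.4474 0.1744 0.099 ] sides 0.0057827067408194694 0.11173377533850541 ang -168.52570176855903
[[0.5016, 0.1882], [0.5027, 0.1825], [0.3932, 0.1603], [0.3919, 0.1665]]
135 314 320 | 150 315 320 | 170 316 320 | 190 316 321 | 205 316 321 | 
base ((318.0, 177.5), (155.0, 106.0), 90.0) ctr [0.4474 0.1759 0.01  ] sides 0.10668289781403373 0.16487268500772703 ang -167.72769365714998
[[0.5187, 0.2432], [0.5382, 0.1383], [0.3771, 0.1033], [0.3556, 0.2189]]
tray ((140.41891479492188, 111.98648834228516), (186.5928497314453, 113.59970092773438), 9.462322235107422) ctr [0.4852 0.3682 0.019 ] sides 0.11714398138742964 0.18926583922044524 ang -90.49142017628633
[[0.4273, 0.4738], [0.5433, 0.4578], [0.5417, 0.2686], [0.4287, 0.2725]]
ring [512.8771 238.1501] (495, 233, 37, 10) [[ 0.429  -0.0403  0.027 ]] [[ 0.4317 -0.0335  0.04  ]]
ring [515.8876 195.0215] (498, 190, 37, 10) [[ 0.4747 -0.029   0.027 ]] [[ 0.476  -0.0225  0.04  ]]
160 503 536 [[ 0.5103 -0.0218  0.027 ]]
180 501 535 [[ 0.4903 -0.0264  0.027 ]]
215 500 532 [[ 0.4541 -0.0357  0.027 ]]
250 500 528 [[ 0.4163 -0.0458  0.027 ]]
ring1 [267.5428 157.1848] [[ 0.4309 -0.0384  0.027 ]]
ring1 [263.9647 111.5412] [[ 0.477  -0.0277  0.027 ]]
```

Run:
```python
from h import *
np.set_printoptions(precision=4,suppress=True)
d=load('pics/w2.npz'); P=onz(d,[[275,111],[362,110],[363,249],[277,251]],.01); print(P,P.mean(0),[np.linalg.norm(P[i]-P[i-1]) for i in range(4)])
for a,b in((3,0),(2,1)): v=P[b]-P[a]; print(np.degrees(np.arctan2(v[1],v[0])))
go([.4474,.1744,.15],11.5)
```

```text
[[0.5098 0.2316 0.01  ]
 [0.5269 0.1452 0.01  ]
 [0.3823 0.1135 0.01  ]
 [0.3626 0.2064 0.01  ]] [0.4454 0.1742 0.01  ] [np.float64(0.14932832256333844), np.float64(0.08800580632073365), np.float64(0.14799307559908748), np.float64(0.09501067743293085)]
9.688069299676837
12.383400634025705
shift [ 0.0029 -0.0074  0.3574] turn [ 0.0001  0.0002 -0.0083]
```

Call:
arm_command(commands=[-1,0.003,-0.007,0.08,0,0,-0.006,-1,0.003,-0.007,0.16,0,0,-0.006,-1,0.003,-0.007,0.24,0,0,-0.006,-1,0.003,-0.007,0.31,0,0,-0.006,-1,0.003,-0.007,0.357,0,0,-0.006,-1,0.003,-0.007,0.357,0,0,-0.006,-1,0.003,-0.007,0.357,0,0,-0.006])

```text
time_s: 2.67
position: [0.4478, 0.1735, 0.1506]
tool_rot: [[0.981, 0.193, -0.001], [0.193, -0.981, -0.0], [-0.001, -0.0, -1.0]]
ft_force: [-0.0, -0.3, 0.6]
grip_width: 0.0853
gripper_force: 0.0
```

Run:
```python
from h import *
st();go([.4474,.1744,.086],11.2)
d=grab('wrist','pics/w3.png'); h=cv2.cvtColor(d['image'],cv2.COLOR_RGB2HSV)
o=cv2.inRange(h,(5,150,90),(18,255,255)); o[:,:230]=0;o[:,400:]=0
for r in range(0,480,40):
    xs=np.where(o[r])[0]
    if len(xs): print(r,xs.min(),xs.max(),onz(d,[[xs.min(),r],[xs.max()+1,r]],.099)[:,:2].round(4).tolist())
```

```text
t 2.67 p [0.4478 0.1735 0.1506] yaw 11.11 q [ 7.  21.  94.2 -0.  64.9 85.9] F [-0.04 -0.31  0.57] w 0.0853 g 0.0
shift [-0.0003 -0.0018  0.1291] turn [-0.      0.0006 -0.0008]
200 312 323 [[0.4831, 0.1843], [0.484, 0.1793]]
240 313 324 [[0.4657, 0.1806], [0.4667, 0.1755]]
280 313 324 [[0.4473, 0.1771], [0.4483, 0.1719]]
320 314 325 [[0.4277, 0.173], [0.4288, 0.1675]]
360 314 326 [[0.4066, 0.169], [0.4078, 0.1629]]
```

View pics/w3.png

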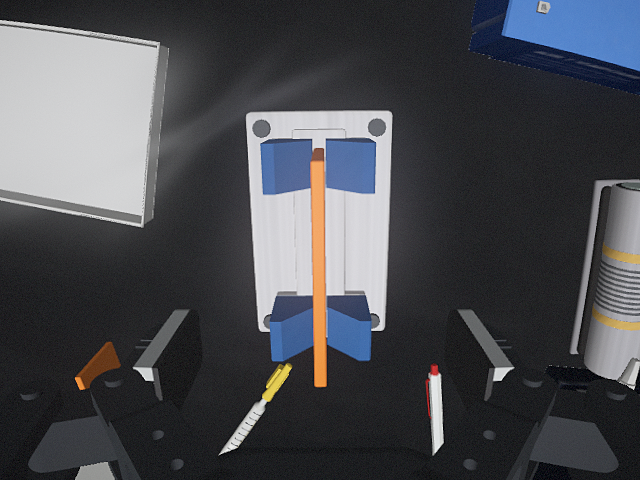

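The view shows the guard edge-on, centred between the open fingers (x≈319, rows 150–385), with the fixture squared to the tool. Descend and grip.

Call:
arm_command(commands=[-1,0,-0.002,0.06,0,0,-0.002,-1,0,-0.002,0.11,0,0,-0.002,-1,0,-0.002,0.129,0,0,-0.002,-1,0,-0.002,0.129,0,0,-0.002,1,0,-0.002,0.129,0,0,-0.002,1,0,-0.002,0.129,0,0,-0.002,1,0,-0.002,0.129,0,0,-0.002,1,0,-0.002,0.129,0,0,-0.002,1,0,-0.002,0.129,0,0,-0.002,1,0,-0.002,0.129,0,0,-0.002,1,0,-0.002,0.129,0,0,-0.002,1,0,-0.002,0.129,0,0,-0.002], newtons=40)

```text
time_s: 3.72
position: [0.4475, 0.1755, 0.086]
tool_rot: [[0.98, 0.198, 0.0], [0.198, -0.98, 0.0], [0.0, 0.0, -1.0]]
ft_force: [-0.6, 0.5, 2.6]
grip_width: 0.0054
gripper_force: 43.5
```

Run:
```python
from h import *
st()
```

```text
t 3.72 p [0.4475 0.1755 0.086 ] yaw 11.43 q [ 7.3 26.4 98.8 -0.  54.7 85.8] F [-0.56  0.53  2.6 ] w 0.0054 g 43.5
```

Call:
arm_command(commands=[1,0,0,-0.02,0,0,0,1,0,0,-0.04,0,0,0,1,0,0,-0.06,0,0,0,1,0,0,-0.08,0,0,0,1,0,0,-0.11,0,0,0,1,0,0,-0.14,0,0,0,1,0,0,-0.17,0,0,0,1,0,0,-0.2,0,0,0,1,0,0,-0.2,0,0,0,1,0,0,-0.2,0,0,0])

```text
time_s: 4.55
position: [0.4474, 0.1755, 0.1858]
tool_rot: [[0.98, 0.198, 0.001], [0.198, -0.98, 0.0], [0.001, 0.0, -1.0]]
ft_force: [0.6, 1.0, -0.9]
grip_width: 0.0054
gripper_force: 43.1
```

Run:
```python
from h import *
st(); go([.472,.37,.186],90)
d=grab('wrist','pics/w4.png')
h=cv2.cvtColor(d['image'],cv2.COLOR_RGB2HSV)
o=cv2.inRange(h,(5,150,90),(18,255,255)); o[:,:230]=0;o[:,400:]=0
print(cv2.boundingRect(o))
```

```text
t 4.55 p [0.4474 0.1755 0.1858] yaw 11.43 q [ 7.3 18.5 91.2  0.  70.3 85.8] F [ 0.63  1.01 -0.94] w 0.0054 g 43.1
shift [ 1.254e-01 -3.716e-01 -3.000e-04] turn [ 3.000e-04 -3.000e-04 -6.547e-01]
(313, 189, 21, 254)
```

Call:
arm_command(commands=[1,0.012,-0.037,0,0,0,-0.055,1,0.025,-0.074,0,0,0,-0.11,1,0.037,-0.111,0,0,0,-0.165,1,0.05,-0.148,0,0,0,-0.22,1,0.062,-0.185,0,0,0,-0.275,1,0.075,-0.222,0,0,0,-0.33,1,0.087,-0.26,0,0,0,-0.385,1,0.1,-0.297,0,0,0,-0.44,1,0.112,-0.334,0,0,0,-0.495,1,0.125,-0.372,0,0,0,-0.55,1,0.125,-0.372,0,0,0,-0.605,1,0.125,-0.372,0,0,0,-0.655])

```text
time_s: 5.6
position: [0.4713, 0.3709, 0.1838]
tool_rot: [[-0.008, 1.0, -0.003], [1.0, 0.008, -0.001], [-0.001, -0.003, -1.0]]
ft_force: [-0.2, -0.5, -0.4]
grip_width: 0.0053
gripper_force: 43.1
```

Call:
arm_command(commands=[1,0,0,0.02,0,0,0,1,0,0,0.04,0,0,0])

```text
time_s: 5.77
position: [0.4716, 0.37, 0.1641]
tool_rot: [[0.003, 1.0, -0.001], [1.0, -0.003, -0.001], [-0.001, -0.001, -1.0]]
ft_force: [-0.1, -0.7, -1.1]
grip_width: 0.0054
gripper_force: 43.1
```

Run:
```python
from h import *
st(); grab('wrist','pics/w5.png'); go([.472,.37,.062],90)
```

```text
t 5.77 p [0.4716 0.37   0.1641] yaw 89.85 q [26.8 30.8 73.9 -0.  75.3 27. ] F [-0.09 -0.72 -1.06] w 0.0054 g 43.1
shift [0.0017 0.0035 0.1995] turn [-0.0023  0.0012 -0.0015]
```

View pics/w5.png

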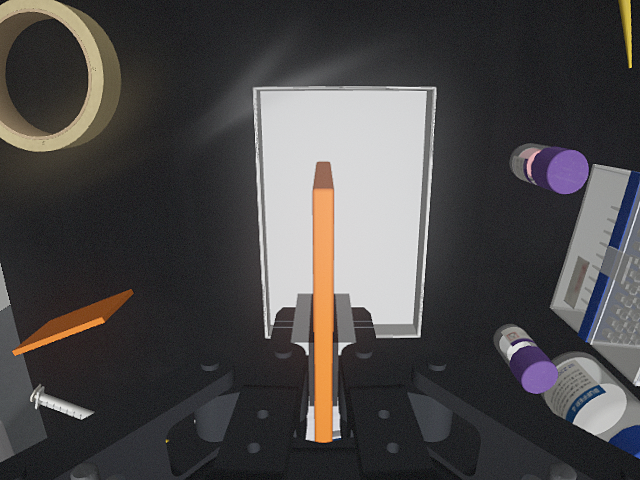

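The guard hangs upright over the tray (x≈323), fully inside its length. Lower, then feel for the floor.

Call:
arm_command(commands=[1,0,0.003,0.05,0,0,0,1,0,0.003,0.1,0,0,0,1,0,0.003,0.15,0,0,0,1,0,0.003,0.18,0,0,0,1,0,0.003,0.2,0,0,0,1,0,0.003,0.205,0,0,0,1,0,0.003,0.21,0,0,0,1,0,0.003,0.215,0,0,0,1,0,0.003,0.215,0,0,0])

```text
time_s: 6.57
position: [0.4735, 0.3702, 0.0588]
tool_rot: [[-0.0, 1.0, 0.001], [1.0, 0.0, 0.0], [0.0, 0.001, -1.0]]
ft_force: [-0.4, 0.4, -0.7]
grip_width: 0.0054
gripper_force: 43.1
```

Call:
arm_command(commands=[1,0,0,0.002,0,0,0,1,0,0,0.004,0,0,0])

```text
time_s: 6.73
position: [0.4736, 0.3703, 0.057]
tool_rot: [[-0.0, 1.0, 0.001], [1.0, 0.0, 0.001], [0.001, 0.001, -1.0]]
ft_force: [-1.0, 0.6, -0.3]
grip_width: 0.0055
gripper_force: 43.1
```

Call:
arm_command(commands=[1,0,0,0.002,0,0,0,1,0,0,0.004,0,0,0,1,0,0,0.004,0,0,0])

```text
time_s: 6.98
position: [0.4732, 0.3701, 0.0543]
tool_rot: [[-0.001, 1.0, -0.0], [1.0, 0.001, -0.0], [-0.0, -0.0, -1.0]]
ft_force: [0.7, -0.2, -0.8]
grip_width: 0.0052
gripper_force: 43.1
```

Call:
arm_command(commands=[1,0,0,0.002,0,0,0,1,0,0,0.003,0,0,0,1,0,0,0.003,0,0,0])

```text
time_s: 7.23
position: [0.4734, 0.3702, 0.0538]
tool_rot: [[-0.001, 1.0, 0.001], [1.0, 0.001, 0.0], [0.0, 0.001, -1.0]]
ft_force: [-1.3, -1.2, 5.6]
grip_width: 0.0059
gripper_force: 44.2
```

Contact with the floor (5.6 N). Release.

Call:
arm_command(commands=[0.7,0,0,0,0,0,0,0.5,0,0,0,0,0,0,0.2,0,0,0,0,0,0,-0.2,0,0,0,0,0,0,-0.6,0,0,0,0,0,0,-1,0,0,0,0,0,0,-1,0,0,0,0,0,0,-1,0,0,0,0,0,0,-1,0,0,0,0,0,0])

```text
time_s: 7.98
position: [0.4733, 0.3702, 0.0529]
tool_rot: [[-0.001, 1.0, -0.0], [1.0, 0.001, -0.0], [-0.0, -0.0, -1.0]]
ft_force: [-0.3, 0.3, -0.1]
grip_width: 0.0856
gripper_force: 0.0
```

Run:
```python
from h import *
st(); grab('wrist','pics/w6.png')
```

```text
t 7.98 p [0.4733 0.3702 0.0529] yaw 90.03 q [26.8 38.3 80.8 -0.  60.9 26.7] F [-0.28  0.28 -0.12] w 0.0856 g 0.0
```

View pics/w6.png

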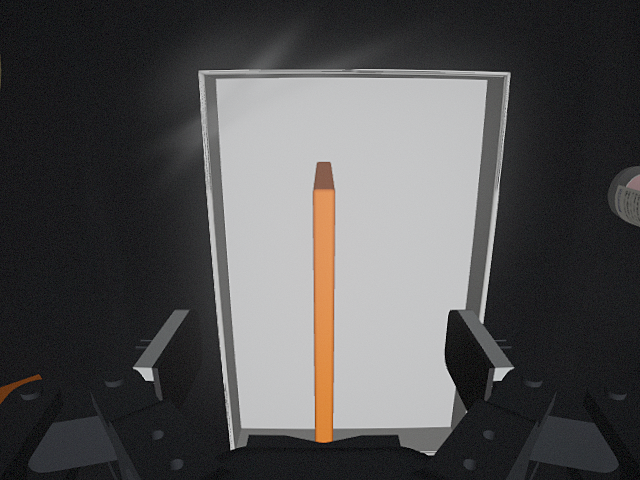

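The guard stands upright and free in the tray (x≈324), with the open fingers clear of it. Rise and go over the barrel.

Call:
arm_command(commands=[-1,0,0,-0.02,0,0,0,-1,0,0,-0.05,0,0,0,-1,0,0,-0.1,0,0,0,-1,0,0,-0.17,0,0,0,-1,0,0,-0.25,0,0,0,-1,0,0,-0.33,0,0,0,-1,0,0,-0.4,0,0,0,-1,0,0,-0.4,0,0,0])

```text
time_s: 8.7
position: [0.4748, 0.371, 0.2616]
tool_rot: [[-0.001, 1.0, 0.013], [1.0, 0.001, 0.006], [0.006, 0.013, -1.0]]
ft_force: [-0.2, 0.5, 0.7]
grip_width: 0.0854
gripper_force: 0.0
```

Run:
```python
from h import *
st(); go([.4535,-.034,.25],13.7)
```

```text
t 8.7 p [0.4748 0.371  0.2616] yaw 90.04 q [26.8 26.4 64.8  0.  87.9 26.7] F [-0.23  0.51  0.71] w 0.0854 g 0.0
shift [-0.8101 -0.0433  0.0175] turn [ 0.0031 -0.0066  0.6362]
```

Call:
arm_command(commands=[-1,-0.07,-0.003,0,0,0,0.055,-1,-0.14,-0.006,0,0,0,0.11,-1,-0.21,-0.01,0,0,0,0.165,-1,-0.28,-0.013,0,0,0,0.22,-1,-0.35,-0.016,0,0,0,0.275,-1,-0.42,-0.02,0,0,0,0.33,-1,-0.49,-0.025,0,0,0,0.385,-1,-0.56,-0.03,0,0,0,0.44,-1,-0.63,-0.035,0,0,0,0.495,-1,-0.7,-0.04,0,0,0,0.55,-1,-0.77,-0.04,0,0,0,0.605,-1,-0.81,-0.04,0,0,0,0.636])

```text
time_s: 9.7
position: [0.4531, -0.0377, 0.2535]
tool_rot: [[0.973, 0.229, 0.001], [0.229, -0.973, -0.001], [0.001, 0.001, -1.0]]
ft_force: [-0.9, 0.2, -0.4]
grip_width: 0.0852
gripper_force: 0.0
```

Call:
arm_command(commands=[-1,0,0,0.02,0,0,0,-1,0,0,0.04,0,0,0,-1,0,0,0.04,0,0,0])

```text
time_s: 9.95
position: [0.4527, -0.0351, 0.2319]
tool_rot: [[0.972, 0.236, -0.002], [0.236, -0.972, 0.001], [-0.002, -0.001, -1.0]]
ft_force: [-0.9, 0.3, -0.2]
grip_width: 0.085
gripper_force: 0.0
```

Run:
```python
from h import *
np.set_printoptions(precision=4,suppress=True)
st(); d=grab('wrist','pics/w7.png'); h=cv2.cvtColor(d['image'],cv2.COLOR_RGB2HSV)
y=cv2.inRange(h,(12,80,90),(30,255,255))
for k in cv2.findContours(y,0,2)[0]:
    if cv2.contourArea(k)>30:
        u=np.array(cv2.minAreaRect(k)[0]); print('ring',u,cv2.boundingRect(k),onz(d,u,.027)[0],onz(d,u,.045)[0])
```

```text
t 9.95 p [ 0.4527 -0.0351  0.2319] yaw 13.65 q [-19.4  13.2  90.4   0.   76.5  56.9] F [-0.9   0.27 -0.17] w 0.085 g 0.0
ring [ 61.4671 280.2447] (49, 264, 24, 32) [0.335  0.1717 0.027 ] [0.3454 0.1613 0.045 ]
ring [320.5 234.5] (298, 229, 46, 12) [ 0.4291 -0.0393  0.027 ] [ 0.4343 -0.0382  0.045 ]
ring [320.5 176. ] (297, 171, 48, 11) [ 0.4754 -0.0282  0.027 ] [ 0.4781 -0.0277  0.045 ]
ring [542.0361 199.8548] (489, 167, 106, 74) [ 0.5003 -0.2075  0.027 ] [ 0.5016 -0.1972  0.045 ]
ring [484.    7.5] (435, 0, 99, 16) [ 0.6245 -0.1145  0.027 ] [ 0.619  -0.1092  0.045 ]
```

View pics/w7.png

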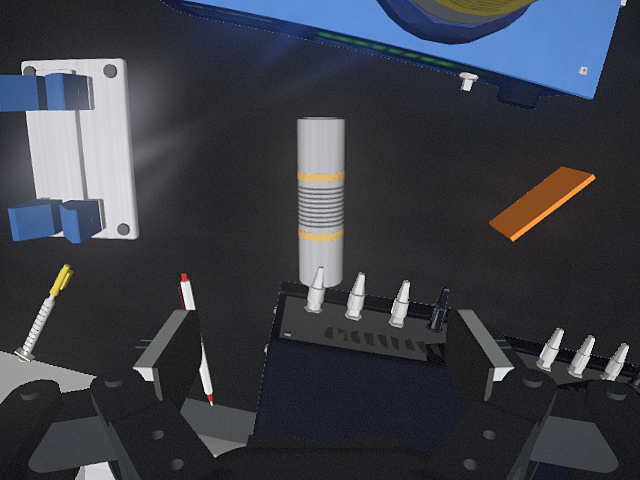

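The barrel is vertical in the picture at x≈320 (rings at rows 176 and 234), with the fingers straddling it. The box's connector tips are at (318,268), so I check clearance there.

Run:
```python
from h import *
np.set_printoptions(precision=4,suppress=True)
d=load('pics/w7.npz'); b=load('pics/side.npz');e=load('pics/w2.npz')
print(tri(d,[[283,283]],b,[[252.5,282.6]]), tri(d,[[318,268]],b,[[273.5,310.5]]), tri(d,[[318,268]],e,[[519,263]]), tri(d,[[358,274]],e,[[548,266]]))
print(onz(d,[[320,117],[320,286]],.03),onz(d,[[320,117],[320,286]],.04))
go([.455,-.0335,.09],13.6)
```

```text
(array([ 0.3879, -0.015 ,  0.0858]), np.float64(0.033960235672100665)) (array([ 0.4107, -0.0425,  0.0512]), np.float64(0.0022772245031616165)) (array([ 0.4098, -0.0422,  0.0519]), np.float64(2.5320296469737938e-05)) (array([ 0.4129, -0.073 ,  0.0543]), np.float64(0.0002831214683685934))
[[ 0.5189 -0.0174  0.03  ]
 [ 0.3863 -0.0492  0.03  ]] [[ 0.519  -0.0174  0.04  ]
 [ 0.3905 -0.0483  0.04  ]]
shift [ 0.0047 -0.0015  0.2855] turn [-0.0003  0.0005  0.0008]
```

Call:
arm_command(commands=[-1,0.005,-0.002,0.07,0,0,0,-1,0.005,-0.002,0.14,0,0,0,-1,0.005,-0.002,0.2,0,0,0,-1,0.005,-0.002,0.26,0,0,0,-1,0.005,-0.002,0.285,0,0,0,-1,0.005,-0.002,0.285,0,0,0,-1,0.005,-0.002,0.285,0,0,0])

```text
time_s: 10.58
position: [0.4562, -0.0332, 0.091]
tool_rot: [[0.971, 0.238, 0.0], [0.238, -0.971, -0.0], [0.0, 0.0, -1.0]]
ft_force: [0.5, 0.3, 0.9]
grip_width: 0.0858
gripper_force: 0.0
```

Run:
```python
from h import *
st(); d=grab('wrist','pics/w8.png'); h=cv2.cvtColor(d['image'],cv2.COLOR_RGB2HSV)
y=cv2.inRange(h,(12,80,90),(30,255,255))
for k in cv2.findContours(y,0,2)[0]:
    if cv2.contourArea(k)>60:
        u=np.array(cv2.minAreaRect(k)[0]); print('ring',u,cv2.boundingRect(k),onz(d,u,.027)[0],onz(d,u,.042)[0])
go([.455,-.0335,.021],13.6)
```

```text
t 10.58 p [ 0.4562 -0.0332  0.091 ] yaw 13.74 q [-19.   24.2 102.1  -0.   53.7  57.2] F [0.5  0.34 0.92] w 0.0858 g 0.0
ring [320.61105347 327.33187866] (283, 314, 76, 27) [ 0.42653212 -0.04007431  0.027     ] [ 0.43456195 -0.03820675  0.042     ]
ring [628.5 296.5] (578, 246, 62, 91) [ 0.47878452 -0.19127644  0.027     ] [ 0.48265063 -0.17736039  0.042     ]
ring [320.5 233.5] (281, 223, 80, 22) [ 0.47389184 -0.02855097  0.027     ] [ 0.47814782 -0.02760164  0.042     ]
shift [-0.0033 -0.0006  0.1412] turn [ 0.0005 -0.0008  0.0012]
```

Call:
arm_command(commands=[-1,0,0,0.05,0,0,0,-1,0,0,0.09,0,0,0,-1,0,0,0.12,0,0,0,-1,0,0,0.135,0,0,0,-1,0,0,0.14,0,0,0,-1,0,0,0.14,0,0,0,1,0,0,0.14,0,0,0,1,0,0,0.14,0,0,0,1,0,0,0.14,0,0,0,1,0,0,0.14,0,0,0,1,0,0,0.14,0,0,0,1,0,0,0.14,0,0,0], newtons=50)

```text
time_s: 11.63
position: [0.4556, -0.0322, 0.0212]
tool_rot: [[0.972, 0.236, 0.0], [0.236, -0.972, 0.002], [0.001, -0.002, -1.0]]
ft_force: [-0.6, 9.5, 11.8]
grip_width: 0.0349
gripper_force: 48.9
```

Call:
arm_command(commands=[1,0,0,-0.002,0,0,0,1,0,0,-0.004,0,0,0,1,0,0,-0.004,0,0,0])

```text
time_s: 11.88
position: [0.4558, -0.0334, 0.0225]
tool_rot: [[0.971, 0.237, 0.0], [0.237, -0.971, -0.0], [0.0, 0.0, -1.0]]
ft_force: [-0.0, -0.9, -1.5]
grip_width: 0.0347
gripper_force: 49.8
```

The connector overhangs the barrel's near end, so I slide it forward along its axis first, then lift.

Call:
arm_command(commands=[1,0.02,0,0,0,0,0,1,0.04,0,0,0,0,0,1,0.06,0,0,0,0,0,1,0.08,0,0,0,0,0,1,0.09,0,0,0,0,0,1,0.09,0,-0.03,0,0,0,1,0.09,0,-0.08,0,0,0,1,0.09,0,-0.14,0,0,0,1,0.09,0,-0.2,0,0,0,1,0.09,0,-0.26,0,0,0,1,0.09,0,-0.26,0,0,0,1,0.09,0,-0.26,0,0,0])

```text
time_s: 12.88
position: [0.4996, -0.0228, 0.1533]
tool_rot: [[0.972, 0.237, 0.002], [0.237, -0.972, -0.001], [0.002, 0.001, -1.0]]
ft_force: [0.3, 0.6, -2.2]
grip_width: 0.0349
gripper_force: 50.3
```

Run:
```python
from h import *
st(); d=grab('wrist','pics/w9.png'); h=cv2.cvtColor(d['image'],cv2.COLOR_RGB2HSV)
y=cv2.inRange(h,(12,80,90),(30,255,255))
for k in cv2.findContours(y,0,2)[0]:
    if cv2.contourArea(k)>60:
        u=np.array(cv2.minAreaRect(k)[0]); print('ring',u,cv2.boundingRect(k),onz(d,u,d['origin'][2]*0+env.observe()['position'][2]+.021)[0])
go([.447,.175,.15],11.2)
```

```text
t 12.88 p [ 0.4996 -0.0228  0.1533] yaw 13.71 q [-16.2  22.5  91.1  -0.   66.3  60.1] F [ 0.29  0.64 -2.22] w 0.0349 g 50.3
ring [372.13595581 425.47787476] (359, 410, 19, 26) [ 0.48543847 -0.04254626  0.17299869]
ring [273.17565918 424.82748413] (269, 409, 18, 27) [ 0.47857333 -0.01311507  0.17299869]
ring [ 18.78691101 375.52911377] (6, 359, 26, 34) [0.47450866 0.06728755 0.17299869]
ring [323.12542725 302.80633545] (262, 281, 123, 44) [ 0.52216851 -0.01819039  0.17299869]
ring [584.32409668 296.69836426] (520, 249, 120, 101) [ 0.5406055  -0.08962859  0.17299869]
ring [563.84863281 103.43382263] (488, 89, 152, 35) [ 0.5876269  -0.06327684  0.17299869]
shift [-0.0073 -0.4087  0.004 ] turn [-0.      0.0002  0.0208]
```

Run:
```python
from h import *
np.set_printoptions(precision=4,suppress=True)
d=load('pics/w3.npz'); h=cv2.cvtColor(d['image'],cv2.COLOR_RGB2HSV)
m=cv2.inRange(h,(100,110,40),(125,255,255)); m[:,:245]=0;m[:,400:]=0
M=[]
for r in list(range(145,190,6))+list(range(302,356,6)):
    xs=np.where(m[r])[0]; P=onz(d,[[xs.min(),r],[xs.max()+1,r]],.068); M.append(P.mean(0)); print(r,xs.min(),xs.max(),np.linalg.norm(P[1]-P[0]),P.mean(0)[:2])
M=np.array(M); f=np.polyfit(M[:,0],M[:,1],1); print('yaw',np.degrees(np.arctan(f[0])),'y at .446',np.polyval(f,.446))
ys=np.where(m.any(1))[0]; print(ys.min(),ys.max(),onz(d,[[318,ys.min()],[318,ys.max()]],.068))
```

```text
145 260 375 0.055881328758272654 [0.5037 0.1861]
151 261 375 0.05559174385453951 [0.5009 0.1853]
157 261 374 0.055303147120427665 [0.4981 0.185 ]
163 261 374 0.05550280488488384 [0.4952 0.1844]
169 262 374 0.05521538260289993 [0.4924 0.1836]
175 262 374 0.055420524468854274 [0.4895 0.1831]
181 262 374 0.05562936809369936 [0.4866 0.1825]
187 263 374 0.05534577486700902 [0.4837 0.1817]
302 275 366 0.049421796251577936 [0.4228 0.1688]
308 273 368 0.05183526493003642 [0.4193 0.1682]
314 271 369 0.05373211907789346 [0.4157 0.1677]
320 270 370 0.05510387942936899 [0.4121 0.1671]
326 270 371 0.05594223480903513 [0.4085 0.1661]
332 270 371 0.05623911705708836 [0.4049 0.1654]
338 270 370 0.05598588337323076 [0.4011 0.1649]
344 271 370 0.05573207847543962 [0.3974 0.1639]
350 271 370 0.05604041567119556 [0.3936 0.1632]
yaw 11.763583431005937 y at .446 0.17399629644559594
139 378 [[0.5064 0.1866 0.068 ]
 [0.3751 0.1614 0.068 ]]
```

Call:
arm_command(commands=[1,0,-0.05,0,0,0,0.005,1,-0.003,-0.11,0,0,0,0.01,1,-0.006,-0.17,0,0,0,0.018,1,-0.007,-0.23,0,0,0,0.018,1,-0.007,-0.29,0,0,0,0.018,1,-0.007,-0.35,0,0,0,0.018,1,-0.007,-0.39,0,0,0,0.018,1,-0.007,-0.409,0,0,0,0.018,1,-0.007,-0.409,0,0,0,0.018,1,-0.007,-0.409,0,0,0,0.018,1,-0.007,-0.409,0,0,0,0.018])

```text
time_s: 13.85
position: [0.4478, 0.1742, 0.1518]
tool_rot: [[0.98, 0.199, -0.001], [0.199, -0.98, -0.0], [-0.001, 0.0, -1.0]]
ft_force: [0.4, -0.4, -1.6]
grip_width: 0.0346
gripper_force: 50.4
```

Run:
```python
from h import *
st(); go([.447,.1748,.078],11.6)
```

```text
t 13.85 p [0.4478 0.1742 0.1518] yaw 11.5 q [ 7.1 20.9 94.1 -0.  65.1 85.6] F [ 0.39 -0.36 -1.61] w 0.0346 g 50.4
shift [-0.0012 -0.0015  0.1477] turn [ 0.0001  0.0005 -0.0008]
```

Call:
arm_command(commands=[1,0,-0.0015,0.04,0,0,0,1,0,-0.0015,0.08,0,0,0,1,0,-0.0015,0.11,0,0,0,1,0,-0.0015,0.135,0,0,0,1,0,-0.0015,0.148,0,0,0,1,0,-0.0015,0.148,0,0,0,1,0,-0.0015,0.148,0,0,0])

```text
time_s: 14.43
position: [0.4478, 0.1754, 0.0786]
tool_rot: [[0.98, 0.199, 0.0], [0.199, -0.98, -0.0], [-0.0, 0.0, -1.0]]
ft_force: [0.9, -0.7, -1.8]
grip_width: 0.0351
gripper_force: 50.4
```

Call:
arm_command(commands=[1,0,0,0.006,0,0,0,1,0,0,0.012,0,0,0,1,0,0,0.018,0,0,0,1,0,0,0.018,0,0,0,1,0,0,0.018,0,0,0])

```text
time_s: 14.85
position: [0.4474, 0.176, 0.0694]
tool_rot: [[0.98, 0.2, -0.0], [0.2, -0.98, -0.0], [-0.0, -0.0, -1.0]]
ft_force: [0.0, -0.1, -0.9]
grip_width: 0.0344
gripper_force: 50.4
```

Call:
arm_command(commands=[1,0,0,0.003,0,0,0,1,0,0,0.006,0,0,0,1,0,0,0.006,0,0,0,1,0,0,0.006,0,0,0])

```text
time_s: 15.18
position: [0.4475, 0.1759, 0.0665]
tool_rot: [[0.98, 0.2, 0.0], [0.2, -0.98, -0.0], [0.0, 0.0, -1.0]]
ft_force: [-0.0, -0.5, 0.5]
grip_width: 0.0343
gripper_force: 50.5
```

Call:
arm_command(commands=[1,0,0,0.002,0,0,0,1,0,0,0.004,0,0,0,1,0,0,0.004,0,0,0,1,0,0,0.004,0,0,0])

```text
time_s: 15.52
position: [0.4476, 0.1759, 0.0646]
tool_rot: [[0.98, 0.2, 0.0], [0.2, -0.98, -0.0], [0.0, 0.0, -1.0]]
ft_force: [-0.5, -1.5, 3.1]
grip_width: 0.0347
gripper_force: 50.7
```

Call:
arm_command(commands=[1,0,0,0.003,0,0,0,1,0,0,0.006,0,0,0,1,0,0,0.006,0,0,0,1,0,0,0.006,0,0,0])

```text
time_s: 15.85
position: [0.4476, 0.1758, 0.0617]
tool_rot: [[0.98, 0.2, 0.001], [0.2, -0.98, -0.0], [0.001, 0.0, -1.0]]
ft_force: [-1.3, -3.1, 7.7]
grip_width: 0.0351
gripper_force: 51.2
```

```bash
cat >> h.py <<'E'
def avg(n=8):
    F=[];P=[]
    for _ in range(n): optics.get_image('side'); s=env.observe(); F.append(np.r_[s['ft_force'],s['wrist_torque']]); P.append(s['position'])
    F=np.array(F); R=np.array(s['tool_rot']).reshape(3,3); f=F.mean(0)
    print('F world',f.round(2),'sd',F.std(0).round(2),'tool xyz',(R.T@f[:3]).round(2),'torque tool',(R.T@f[3:]).round(3),'p',np.mean(P,0).round(4),'t',s['time_s'])
E
python3 -c "
from h import *
avg();st()"
```

```text
F world [-1.27 -2.92  7.73 -0.37  0.19  0.02] sd [0.48 0.55 0.61 0.03 0.03 0.02] tool xyz [-1.82  2.61 -7.73] torque tool [-0.323 -0.259 -0.016] p [0.4476 0.1758 0.0617] t 16.25
t 16.25 p [0.4476 0.1758 0.0617] yaw 11.55 q [  7.3  28.7 100.2  -0.   51.   85.8] F [-0.96 -2.6   8.75] w 0.0349 g 51.2
```

Call:
arm_command(commands=[1,0,0.0012,0,0,0,0,1,0,0.0012,0,0,0,0,1,0,0.0012,0,0,0,0,1,0,0.0012,0,0,0,0])

```text
time_s: 16.58
position: [0.4477, 0.1755, 0.0617]
tool_rot: [[0.98, 0.2, 0.001], [0.2, -0.98, 0.0], [0.001, -0.0, -1.0]]
ft_force: [-1.3, -0.2, 7.9]
grip_width: 0.0348
gripper_force: 51.1
```

```bash
python3 -c "
from h import *
avg()"
```

```text
F world [-1.2  -0.66  6.97 -0.07  0.18  0.06] sd [0.61 0.26 0.54 0.03 0.02 0.02] tool xyz [-1.3   0.41 -6.97] torque tool [-0.031 -0.193 -0.06 ] p [0.4477 0.1755 0.0617] t 16.9833
```

Call:
arm_command(commands=[1,0,0.0002,0.0015,0,0,0,1,0,0.0002,0.003,0,0,0,1,0,0.0002,0.003,0,0,0,1,0,0.0002,0.003,0,0,0,1,0,0.0002,0.003,0,0,0])

```text
time_s: 17.4
position: [0.4477, 0.1755, 0.0604]
tool_rot: [[0.98, 0.2, 0.001], [0.2, -0.98, 0.0], [0.001, -0.0, -1.0]]
ft_force: [-1.8, 0.5, 9.3]
grip_width: 0.0343
gripper_force: 51.2
```

Run:
```python
from h import *
avg();st()
d=grab('side','pics/s2.png');a=grab('scene','pics/sc2.png')
A=cv2.resize(a['image'][215:315,200:360],(640,400),interpolation=cv2.INTER_CUBIC)
B=cv2.resize(d['image'][170:280,230:370],(509,400),interpolation=cv2.INTER_CUBIC)
h=cv2.cvtColor(d['image'],cv2.COLOR_RGB2HSV)
o=cv2.inRange(h,(5,150,70),(18,255,255)); o[:160]=0;o[240:]=0;o[:,:285]=0;o[:,345:]=0
print('guard in tray bbox side',cv2.boundingRect(o))
cv2.imwrite('pics/final.png',cv2.cvtColor(cv2.resize(np.hstack([A,B]),(800,279)),cv2.COLOR_RGB2BGR))
```

```text
F world [-1.68 -0.19  9.16  0.01  0.29  0.05] sd [0.28 0.44 0.48 0.02 0.02 0.02] tool xyz [-1.68 -0.15 -9.17] torque tool [ 0.071 -0.281 -0.055] p [0.4477 0.1755 0.0604] t 17.8
t 17.8 p [0.4477 0.1755 0.0604] yaw 11.56 q [  7.3  28.9 100.3   0.   50.7  85.7] F [-1.94 -0.53  8.9 ] w 0.0348 g 51.2
guard in tray bbox side (0, 0, 0, 0)
```

View pics/final.png

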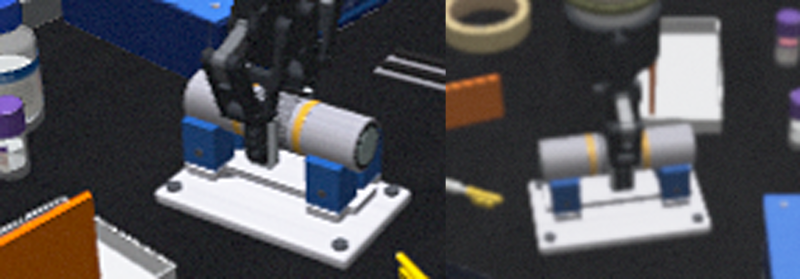

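The barrel lies in both lands of the V, gripped mid-length. The guard stands in the tray (left crop 45,235). Push is 9.2 N, sideways force about 0. Handing in.

```bash
python3 -c "
from rig import env
print(env.close_job())"
```

```text
the job is handed in; nothing more can be done
None
```

I handed the job in at 17.9 s of 61 s. The guard stands free in the tray, and the barrel is held in the V, pressed down at about 9 N, which by the force figures given is roughly 5.5 mm of cradle travel; no verdict came back.

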